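# Roll-check brass blanks for straightness and reject the bent one

### The arm

A 6-joint arm with a two-finger parallel gripper is mounted at the origin on a cart in front of the work surface, level with it; the furniture and walls round the work are solid. World frame = base frame: x ahead of the robot, y to its left, z up, the work surface at z = 0. Lengths are in mm, angles in rad, forces in N, time in s.
With the tool pointing down it reaches from about 275 to 850 mm from the base axis. Payload 5.2 kg.
Tool frame: the origin (TCP) lies midway between the tips of the shut fingers; the grasp point (between the pads) lies 19 mm behind it; x points along the fingers, y is the direction in which the jaws open and shut, and the axes are right-handed (so a half turn about x gives the same grasp; the last joint's range is limited). The gripper opens to 85 mm and grips with 20 to 120 N. Pads are 22 mm wide; open, the fingers measure 114 mm over their backs; the gripper's body (76 mm by 85 mm) begins 54 mm behind the grasp point. The pads swing forward as they close: fully open they stand 13 mm farther back than shut.
Start: joints at [-1.485, 0.259, 1.535, -0, 1.348, -0.203], TCP at [156.662, -527.221, 231.31] pointing down, gripper open.
Joint ranges: [-3.14, 3.14], [-0.91, 2.08], [0.19, 2.58], [-1.22, 4.36], [0.22, 2.71], [-3.12, 3.12]. Speed limits (rad/s): [2.57, 2.57, 3.14, 3.14, 3.14, 3.14].

### API

Orientations are given as a unit quaternion [w, x, y, z].
In Python, from rig import read_state, get_image, hand_in gives the robot as it stands. The module is installed in compiled form; this text tells all that it offers.
- The arm moves only by the tool servo_tool, never from a script. Its argument "deltas" is a list of rows, each a list of 3 entries, a list of its own where there are three numbers: the opening, from 0 (shut) to 1 (fully open), then the shift along the world's x, y, z in mm, then the turn about the world's z in degrees. In form: [[hand, [dx, dy, dz], twist], ...]. A call has 1 to 20 rows; each row shifts and turns the commanded pose from where the row before left it; what a row does not reach is not made up. A row lasts 1/12 s, in which the tool goes at most 41.7 mm and 7.16 degrees, less where a joint would pass 70% of its speed; a pose out of reach is approached as far as the arm can. A call is refused whole if a number of a shift passes 41.7 or a number of a turn 7.16, either way. A call with a gripper value outside its range is refused whole. The fingers move at their own pace and stop on an object; "squeeze" is the grip in N (left out, the last holds). Time passes only in rows, so rows that do not move let the fingers close. It gives the time, the measured TCP pose, the force and the opening at its end, in the units of the state.
- read_state(): the state, without advancing time (a new reading comes with each control period).
- get_image(name): name is "scene" or "top" or "wrist"; returns a dict with "pixels" (420x560x3 uint8, red, green, blue), "range_z" (420x560 float32, mm along the optical axis (not along the pixel's ray), 0 where there is no reading), "K" (3x3 intrinsics, pixels), "camera_from_world" (4x4, takes a point from world to camera coordinates); the wrist camera has in their place "mount" (4x4, takes a point from camera to tool coordinates, whose origin is the TCP and whose axes are the tool frame's). Camera axes: x right, y down, z forward; pixel columns grow to the right and rows downward; lengths in mm; the calibration is good to about 2 mm. A picture is of the moment at which its call begins: read the wrist's pose just before it.
- hand_in(): hands the job in, once; it reports no verdict.
The state is a dict: "time_s": time; "joint_positions": joint angles; "qd": joint speeds; "effort": joint torques, N m; "tool_pos": TCP position; "eef_rot": TCP orientation; "wrist_force": force on the tool from outside, world axes, zero at the start; "torque": the same for the moment, N m; "grip_width": finger opening in mm.
Only numpy, scipy, OpenCV 4.12 (cv2) and the standard library are available. Lean on these libraries where they do the work, as an engineer would, in place of code of your own. Each camera call takes 0.05 s, during which the arm holds its last target. There are 200 camera calls.

### The job

Check the three brass blanks for straightness: with the hand block on top, press each one lightly onto the grey plate and roll it away from you. A straight blank leaves the block level: roll it on with the block, over the far edge into the trough, and keep your fingers off it; the one that lifts the block is bent: stop, do not let it run into the trough, but put it in the red tray. Set the block down on the bench beside the plate, standing on its sole, and leave the bottles and the can as they are.

Things in the scene. Friction and masses are not known exactly. Their poses are not given: they have to be found in the camera images.
- plate: Fixed grey granite plate, 100 mm deep (its x, away from the robot) by 270 mm wide (its y), flat top 30 mm above its underside. It stands on a 3 mm thick desk mat. Origin: centre of its underside. Its far edge (x = +50 mm) drops into a green-lined steel trough, 31 mm wide along x, whose floor lies 16 mm below the plate's top and whose rim is 4 mm below the plate's top.
- blank_a: One of three look-alike brass rods, 12 mm across, 68 mm long, 65 g, side by side on the plate across the rolling direction, 88 mm apart, about 48 mm short of the far edge. Two are straight; one (not told which) is bowed 3 mm: it lies flat on its side and lifts the block 3 mm in a quarter turn; over 25 N marks a rod. Origin: the rod's middle; y runs along it; x and z turn with it as it rolls.
- blank_b: One of three look-alike brass rods, 12 mm across, 68 mm long, 65 g, side by side on the plate across the rolling direction, 88 mm apart, about 48 mm short of the far edge. Two are straight; one (not told which) is bowed 3 mm: it lies flat on its side and lifts the block 3 mm in a quarter turn; over 25 N marks a rod. Origin: the rod's middle; y runs along it; x and z turn with it as it rolls.
- blank_c: One of three look-alike brass rods, 12 mm across, 68 mm long, 65 g, side by side on the plate across the rolling direction, 88 mm apart, about 48 mm short of the far edge. Two are straight; one (not told which) is bowed 3 mm: it lies flat on its side and lifts the block 3 mm in a quarter turn; over 25 N marks a rod. Origin: the rod's middle; y runs along it; x and z turn with it as it rolls.
- block: Loose hand block, about 250 g: flat sole with a thin cork face, 100 mm (its x, rolling direction) by 72 mm (its y), 11 mm thick; upright wooden grip in its middle, 26 mm thick along x, 56 mm along y, top 51 mm above the underside. Origin: centre of the underside, z up. It stands on the bare bench right of the plate. About 5 N of press rolls a blank; the block runs twice as far as the blank.
- tray: Fixed red open tray, 100 mm (its x) by 130 mm (its y), 32 mm high, walls and floor 3 mm. Origin: centre of its underside.
- glue: Small standing glue bottle with a blue cap, 22 x 31 x 75 mm; leave alone. Origin: centre of its underside.
- oil: Small standing amber oil bottle with a black cap, 26 mm across, 80 mm high; leave alone. Origin: centre of its underside.
- can: Small standing black open can, 32 mm across, 49 mm high; leave alone. Origin: centre of its underside.

How it is judged (in metres and radians):
On the way, in this order (a step that is already met when the one before it is completed fails the run):
1. the bent blank, too, has been tried: it turns under the block, pressed between it and the plate (((x of blank_a_middle in the frame of blank_a above 0.0003 m and (contact force between block and blank_a above 1 N and angle between blank_a's own z axis and vertical above 0.2 rad and z of blank_a in the frame of plate between 0.033 and 0.042 m and x of blank_a in the frame of plate below 0.055 m)) or (x of blank_b_middle in the frame of blank_b above 0.0003 m and (contact force between block and blank_b above 1 N and angle between blank_b's own z axis and vertical above 0.2 rad and z of blank_b in the frame of plate between 0.033 and 0.042 m and x of blank_b in the frame of plate below 0.055 m)) or (x of blank_c_middle in the frame of blank_c above 0.0003 m and (contact force between block and blank_c above 1 N and angle between blank_c's own z axis and vertical above 0.2 rad and z of blank_c in the frame of plate between 0.033 and 0.042 m and x of blank_c in the frame of plate below 0.055 m)))), for 0.1 s.
2. the bent blank is lifted off the plate (((x of blank_a_middle in the frame of blank_a above 0.0003 m and z of blank_a in the frame of plate above 0.048 m) or (x of blank_b_middle in the frame of blank_b above 0.0003 m and z of blank_b in the frame of plate above 0.048 m) or (x of blank_c_middle in the frame of blank_c above 0.0003 m and z of blank_c in the frame of plate above 0.048 m))), for 0.1 s.
At the end, for the whole second after the job is handed in: Both straight blanks lie in the trough (centres between the plate's far edge and the trough's outer wall and below the plate's top), the bent blank lies within the walls of the red tray, the block stands on its sole on the bench (underside within 10 mm of the bench, tilt under 0.1 rad), all at rest (((x of blank_a_middle in the frame of blank_a below 0.0003 m and x of blank_a in the frame of plate between 0.05 and 0.083 m and y of blank_a in the frame of plate between -0.135 and 0.135 m and z of blank_a in the frame of plate below 0.028 m) or (x of blank_a_middle in the frame of blank_a above 0.0003 m and x of blank_a in the frame of tray between -0.05 and 0.05 m and y of blank_a in the frame of tray between -0.065 and 0.065 m and z of blank_a in the frame of tray below 0.03 m)) and ((x of blank_b_middle in the frame of blank_b below 0.0003 m and x of blank_b in the frame of plate between 0.05 and 0.083 m and y of blank_b in the frame of plate between -0.135 and 0.135 m and z of blank_b in the frame of plate below 0.028 m) or (x of blank_b_middle in the frame of blank_b above 0.0003 m and x of blank_b in the frame of tray between -0.05 and 0.05 m and y of blank_b in the frame of tray between -0.065 and 0.065 m and z of blank_b in the frame of tray below 0.03 m)) and ((x of blank_c_middle in the frame of blank_c below 0.0003 m and x of blank_c in the frame of plate between 0.05 and 0.083 m and y of blank_c in the frame of plate between -0.135 and 0.135 m and z of blank_c in the frame of plate below 0.028 m) or (x of blank_c_middle in the frame of blank_c above 0.0003 m and x of blank_c in the frame of tray between -0.05 and 0.05 m and y of blank_c in the frame of tray between -0.065 and 0.065 m and z of blank_c in the frame of tray below 0.03 m)) and linear speed of each of blank_a, blank_b, blank_c below 0.03 m/s and height (world z) of block below 0.01 m and angle between block's own z axis and vertical below 0.1 rad and linear speed of block below 0.02 m/s); the robot touches nothing.
It fails at once if the block is pressed on a blank with more than 25 N (contact force between block and blank_a above 25 N or contact force between block and blank_b above 25 N or contact force between block and blank_c above 25 N).
It fails at once if the fingers touch a straight blank (it may be moved with the block only) ((x of blank_a_middle in the frame of blank_a below 0.0003 m and contact force between the fingers and blank_a above 0.5 N) or (x of blank_b_middle in the frame of blank_b below 0.0003 m and contact force between the fingers and blank_b above 0.5 N) or (x of blank_c_middle in the frame of blank_c below 0.0003 m and contact force between the fingers and blank_c above 0.5 N)).
It fails at once if the bent blank goes into the trough ((x of blank_a_middle in the frame of blank_a above 0.0003 m and x of blank_a in the frame of plate between 0.053 and 0.085 m and y of blank_a in the frame of plate between -0.135 and 0.135 m and z of blank_a in the frame of plate below 0.028 m) or (x of blank_b_middle in the frame of blank_b above 0.0003 m and x of blank_b in the frame of plate between 0.053 and 0.085 m and y of blank_b in the frame of plate between -0.135 and 0.135 m and z of blank_b in the frame of plate below 0.028 m) or (x of blank_c_middle in the frame of blank_c above 0.0003 m and x of blank_c in the frame of plate between 0.053 and 0.085 m and y of blank_c in the frame of plate between -0.135 and 0.135 m and z of blank_c in the frame of plate below 0.028 m)).
It fails at once if a bottle or the can is moved by more than 20 mm or tipped over (distance of any of glue, oil, can from where it was at the start of the episode above 0.02 m or angle between any of glue, oil, can's own z axis and vertical above 0.3 rad).
It also fails if it takes over 67 s, if anything falls off the work surface, if the arm or the gripper's body presses on something with over 40 N, if the wrist force passes 120 N, or if a joint passes its speed limit or range.

## Working session

There is one attempt and no reset: what is moved stays moved. The work goes in short steps, Python scripts to look and compute and a tool call to move; the robot and the scene stay as the last step left them, time stands still between calls to the robot, and variables do not carry over. Pictures are saved under pics/ and viewed, about 8 in all and at most 12, crops included, and the job is handed in when it is done.

Besides the shell and the picture viewer there is one more tool, called by a JSON object that holds its "api" and its "payload". servo_tool: Moves the arm, as the interface text tells. Its arguments: {"type":"object","properties":{"deltas":{"type":"array","items":{"type":"array"}},"squeeze":{"type":"number"}},"required":["deltas"]}

```bash
mkdir -p pics; cat > h.py <<'E'
import numpy as np, cv2
from rig import read_state, get_image, hand_in
def save(im,n,crop=None,s=1):
    p=im["pixels"][:,:,::-1]
    if crop: p=p[crop[1]:crop[3],crop[0]:crop[2]]
    cv2.imwrite("pics/"+n,cv2.resize(p,None,fx=s,fy=s))
def world(im):
    z=im["range_z"];K=im["K"];v,u=np.mgrid[:420,:560]
    P=np.stack([(u-K[0,2])/K[0,0]*z,(v-K[1,2])/K[1,1]*z,z,np.ones_like(z)],-1)
    return (P@np.linalg.inv(im["camera_from_world"]).T)[...,:3]
E
python3 - <<'E'
from h import *
a=get_image("scene");b=get_image("top")
p=np.hstack([a["pixels"],b["pixels"]])[:,:,::-1]
cv2.imwrite("pics/1.png",np.vstack([a["pixels"],b["pixels"]])[:,:,::-1][:, :]) if 0 else None
save(b,"top1.png",None,1.4);save(a,"scene1.png")
np.savez("top1.npz",W=world(b),p=b["pixels"])
s=read_state();print(s)
E
```

```text
{'time_s': 0.1, 'joint_positions': array([-1.48476137e+00,  2.59276613e-01,  1.53595079e+00,  1.01003865e-05,
        1.34800998e+00, -2.02798961e-01]), 'qd': array([ 0.000337  , -0.00248921, -0.00181439, -0.00047688, -0.00322317,
        0.00340572]), 'effort': array([ 3.29644710e-03, -4.46968102e+01, -2.91246200e+01, -4.64527659e-05,
        6.10552495e-03, -1.63108541e-05]), 'tool_pos': array([ 156.64476602, -526.73679893,  230.56350584]), 'eef_rot': array([ 0.10118249,  0.69978307,  0.1023431 , -0.69970826]), 'wrist_force': array([-0.1950909 ,  0.1944293 ,  0.03448787]), 'torque': array([-0.02704667,  0.03617583, -0.01574863]), 'grip_width': 85.31606008845013}
```

View pics/top1.png

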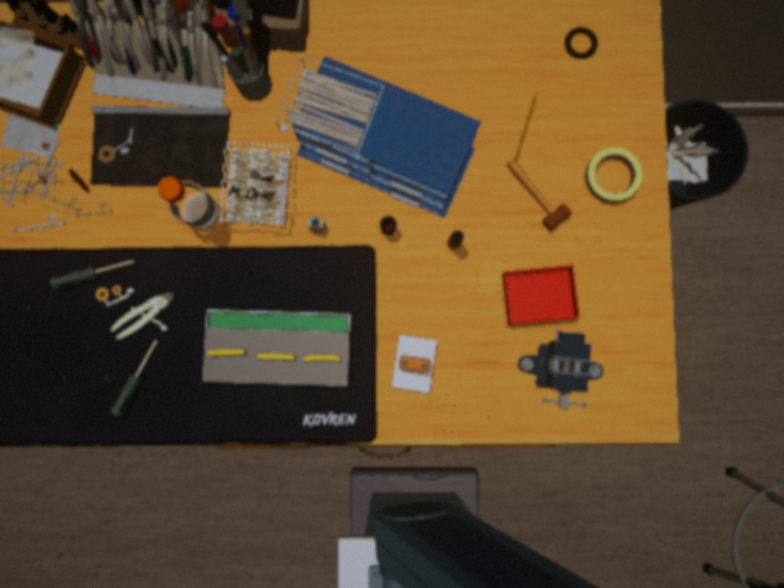

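View pics/scene1.png

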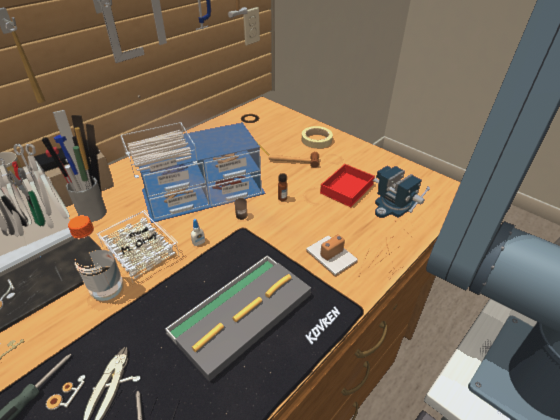

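The top view (×1.4) shows the plate at (277,348) with three yellow blanks at (226,352), (276,356) and (321,358). The block is at (415,364), the tray at (541,296), and the bottles and can at (317,225), (388,225) and (456,240).

```bash
python3 - <<'E'
from h import *
for n in ("top","scene"):
    im=get_image(n);W=world(im);h=cv2.cvtColor(im["pixels"],cv2.COLOR_RGB2HSV)
    X,Y,Z=W[...,0],W[...,1],W[...,2]
    R=(X>250)&(X<750)&(Y>-450)&(Y<450)
    def rep(name,m,minA=20):
        m=(m&R).astype(np.uint8)
        k,l,st,c=cv2.connectedComponentsWithStats(m)
        for i in range(1,k):
            if st[i,4]<minA: continue
            q=W[l==i]; r=cv2.minAreaRect(q[:,:2].astype(np.float32))
            print(n,name,c[i].round(),st[i,4],"ctr",np.round(r[0],1),"sz",np.round(r[1],1),"ang",round(r[2],1),"z10/50/90",np.percentile(q[:,2],[10,50,90]).round(1),"med",np.median(q[:,:2],0).round(1))
    H,S,V=h[...,0],h[...,1],h[...,2]
    rep("blank",(H>20)&(H<35)&(S>150)&(V>90)&(Z>33)&(Z<55))
    rep("green",(H>50)&(H<90)&(S>80)&(V>60)&(Z<60),100)
    rep("tray",((H<6)|(H>174))&(S>180),200)
    rep("tall",(Z>42)&(Z<120),15)
    rep("grey",(S<50)&(V>60)&(V<150)&(Z>25)&(Z<40),300)
    rep("sole",(Z>7)&(Z<16)&(S<80)&(V>110),100)
    if n=="top":
        rep("grip",(Z>40)&(Z<60)&(X<420)&(Y<0),15)
E
```

```text
top blank [161. 251.] 97 ctr [493.8 360.2] sz [ 9.9 65.8] ang 2.2 z10/50/90 [38.6 43.  47.1] med [494.7 361.9]
top blank [197. 254.] 96 ctr [485.2 269. ] sz [64.1  7.8] ang 89.6 z10/50/90 [38.9 42.9 47. ] med [486.4 267.4]
top blank [230. 255.] 90 ctr [482.1 184.3] sz [65.2  7.8] ang 89.7 z10/50/90 [38.9 43.2 47. ] med [483.3 183. ]
top green [198. 230.] 1008 ctr [550.9 269.5] sz [258.5  28.9] ang 88.2 z10/50/90 [12.6 16.1 19.5] med [550.5 268.2]
top tray [386. 211.] 1753 ctr [ 575.8 -115.5] sz [106.2 359.3] ang 11.2 z10/50/90 [-1.2  2.5  8.7] med [ 597.8 -228.4]
top tall [139. 156.] 104 ctr [739.4 420.7] sz [17.5 57.4] ang 3.1 z10/50/90 [ 48.3  68.7 101.6] med [736.4 410.2]
top tall [224. 158.] 32 ctr [735.5 197.2] sz [10.2 14.4] ang 11.2 z10/50/90 [47.2 61.4 72.5] med [733.9 196. ]
top tall [326. 169.] 94 ctr [701.1 -64.8] sz [23.4 22.4] ang 11.1 z10/50/90 [51.7 77.4 81. ] med [699.5 -64.2]
top tall [406. 261.] 1217 ctr [ 460.4 -260.9] sz [ 67.5 140.2] ang 85.1 z10/50/90 [56.9 86.6 91.2] med [ 468.1 -257.3]
top tall [161. 251.] 77 ctr [494.8 361.2] sz [67.9 10.3] ang 89.7 z10/50/90
[... 1852 characters left out ...]
4.4 425.7]
scene tall [ 95. 269.] 62 ctr [736.1 439.7] sz [24.1  6.9] ang 62.3 z10/50/90 [ 94.9 101.9 105.2] med [735.4 439.2]
scene tall [278. 284.] 127 ctr [482.9 185.7] sz [69.7 12.4] ang 89.8 z10/50/90 [42.6 44.1 45.7] med [482.4 184.9]
scene tall [247. 308.] 148 ctr [486.1 270.9] sz [68.6 11. ] ang 88.3 z10/50/90 [42.7 43.9 45.8] med [485.6 271. ]
scene tall [207. 336.] 177 ctr [493.9 362.8] sz [11.4 68.7] ang 1.3 z10/50/90 [42.5 44.2 45.6] med [493.9 364.1]
scene grey [241. 318.] 5264 ctr [487.8 271.4] sz [271.8 105.6] ang 88.4 z10/50/90 [31.2 32.8 34.3] med [476.9 293.6]
scene sole [332. 257.] 664 ctr [471.6  14.9] sz [ 74.2 101.6] ang 81.2 z10/50/90 [ 9.1 10.8 12.7] med [452.1  25.8]
```

{"api": "servo_tool", "payload": {"deltas": [[1, [10, 17, 0], 4], [1, [20, 34, 0], 4], [1, [20, 34, 0], 4], [1, [20, 34, 0], 4], [1, [20, 34, 0], 4], [1, [20, 34, 0], 4], [1, [20, 34, 0], 4], [1, [20, 34, 0], 4], [1, [20, 34, -5], 4], [1, [20, 34, -10], 4], [1, [20, 34, -15], 4], [1, [20, 34, -20], 4], [1, [20, 34, -20], 4], [1, [20, 34, -20], 4], [1, [20, 34, -20], 4], [1, [20, 34, -15], 4], [1, [5, 14, 0], 0], [1, [0, 0, 0], 0], [1, [0, 0, 0], 0]], "squeeze": 60}}

```text
time_s: 1.78
tool_pos: [466.4, 5.7, 111.0]
eef_rot: [-0.458, -0.539, -0.458, 0.539]
wrist_force: [0.2, -0.0, 0.9]
grip_width: 85.3
```

{"api": "servo_tool", "payload": {"deltas": [[1, [5, 8.5, -10], 0], [1, [0, 0, -20], 0], [1, [0, 0, -20], 0], [1, [0, 0, -20], 0], [1, [0, 0, -15], 0], [1, [0, 0, -9], 0], [1, [0, 0, 0], 0], [1, [0, 0, 0], 0]]}}

```text
time_s: 2.45
tool_pos: [471.5, 13.0, 17.3]
eef_rot: [-0.457, -0.54, -0.457, 0.54]
wrist_force: [-0.2, 0.6, -0.8]
grip_width: 85.2
```

```bash
python3 - <<'E'
from h import *
s=read_state();print(s["tool_pos"],s["wrist_force"]);im=get_image("wrist");save(im,"w1.png");print(im["mount"].round(2).tolist(),im["K"].round(1).tolist())
E
```

```text
[471.46098393  12.95008983  17.27895984] [-0.18866358  0.63513609 -0.77856588]
[[0.0, -0.32, 0.95, -142.28], [1.0, 0.0, -0.0, -0.07], [0.0, 0.95, 0.32, -81.4], [0.0, 0.0, 0.0, 1.0]] [[290.8, 0.0, 284.7], [0.0, 290.8, 210.5], [0.0, 0.0, 1.0]]
```

View pics/w1.png

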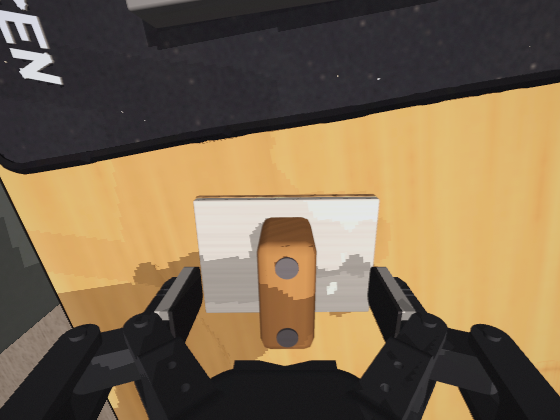

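The wrist view shows the fingers straddling the grip (grip at (287,285), pads at about 185 and 390), centred and square to it. I'll close and lift.

{"api": "servo_tool", "payload": {"deltas": [[0, [0, 0, 0], 0], [0, [0, 0, 0], 0], [0, [0, 0, 0], 0], [0, [0, 0, 0], 0], [0, [0, 0, 0], 0], [0, [0, 0, 0], 0], [0, [0, 0, 0], 0], [0, [0, 0, 0], 0], [0, [0, 0, 5], 0], [0, [0, 0, 15], 0], [0, [0, 0, 20], 0], [0, [0, 0, 20], 0], [0, [0, 0, 10], 3.5], [0, [0, 0, 0], 3.8], [0, [0, 0, 0], 0], [0, [0, 0, 0], 0]]}}

```text
time_s: 3.83
tool_pos: [470.9, 13.7, 87.0]
eef_rot: [-0.49, -0.51, -0.49, 0.51]
wrist_force: [-0.3, 0.0, -3.2]
grip_width: 25.4
```

```bash
python3 - <<'E'
from h import *
s=read_state();print(s["tool_pos"],s["eef_rot"],s["wrist_force"],s["torque"],s["grip_width"])
im=get_image("scene");W=world(im);Z=W[...,2]
m=(W[...,0]>400)&(W[...,0]<540)&(np.abs(W[...,1]-14)<60)
h=cv2.cvtColor(im["pixels"],cv2.COLOR_RGB2HSV)
q=W[m&(h[...,1]<60)&(h[...,2]>110)&(Z>60)&(Z<100)]
r=cv2.minAreaRect(q[:,:2].astype(np.float32));print(r,np.percentile(q[:,2],[5,50,95]))
save(im,"s2.png",(180,120,480,400),2)
E
```

```text
[470.88662289  13.70431206  87.03010878] [-0.48972487 -0.50953183 -0.49037377  0.50998082] [-0.30521276  0.0210203  -3.1830381 ] [ 0.00358311 -0.02365574  0.02828979] 25.43783442678548
((470.1130065917969, 16.628236770629883), (71.47106170654297, 101.62869262695312), 88.8266830444336) [77.34318404 79.92251438 81.88685491]
```

View pics/s2.png

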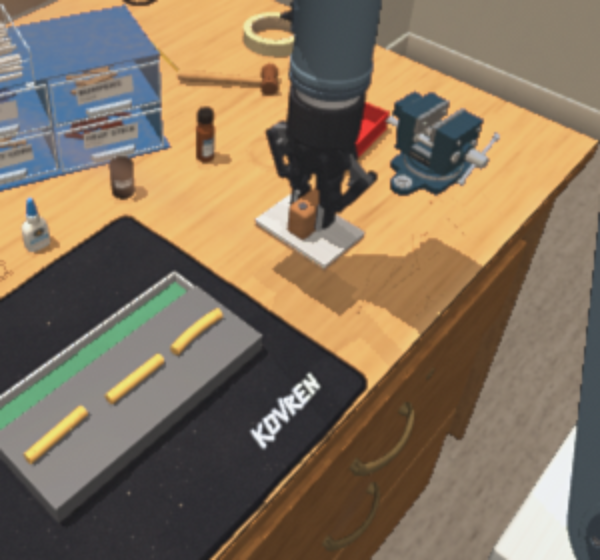

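The block hangs level, its sole top at z≈80. In this picture the near-right blank (crop (197,330), y≈185) already looks bowed. I'll try the middle one first.

{"api": "servo_tool", "payload": {"deltas": [[0, [0, 12, 0], 0], [0, [-1, 25, 0], 0], [0, [-1, 25, 0], 0], [0, [-1, 28, 0], 0], [0, [-1, 28, 0], 0], [0, [-1, 28, 0], 0], [0, [-1, 28, 0], 0], [0, [-1, 28, 0], 0], [0, [-1, 25, -5], 0], [0, [0, 20, -5], 0], [0, [0, 9, -5], 0], [0, [0, 0, 0], 0], [0, [0, 0, 0], 0]]}}

```text
time_s: 4.97
tool_pos: [462.6, 269.2, 71.3]
eef_rot: [-0.49, -0.508, -0.491, 0.51]
wrist_force: [0.4, 0.3, -3.3]
grip_width: 25.2
```

```bash
python3 - <<'E'
from h import *
s=read_state();print(s["tool_pos"],s["eef_rot"],s["wrist_force"])
im=get_image("scene");W=world(im);Z=W[...,2]
h=cv2.cvtColor(im["pixels"],cv2.COLOR_RGB2HSV)
m=(W[...,0]>390)&(W[...,0]<550)&(np.abs(W[...,1]-270)<60)
q=W[m&(h[...,1]<60)&(h[...,2]>130)&(Z>58)&(Z<80)]
r=cv2.minAreaRect(q[:,:2].astype(np.float32));print(r,np.percentile(q[:,2],[5,50,95]))
save(im,"s3.png",(130,150,430,400),2)
im=get_image("wrist");save(im,"w3.png")
E
```

```text
[462.6284839  269.15960139  71.29093866] [-0.49040984 -0.50826195 -0.49090383  0.51007982] [ 0.3708852   0.27871548 -3.31198207]
((461.4918518066406, 270.3543701171875), (73.0292739868164, 100.19673919677734), 88.14606475830078) [61.89704989 64.27920062 66.23926606]
```

View pics/s3.png

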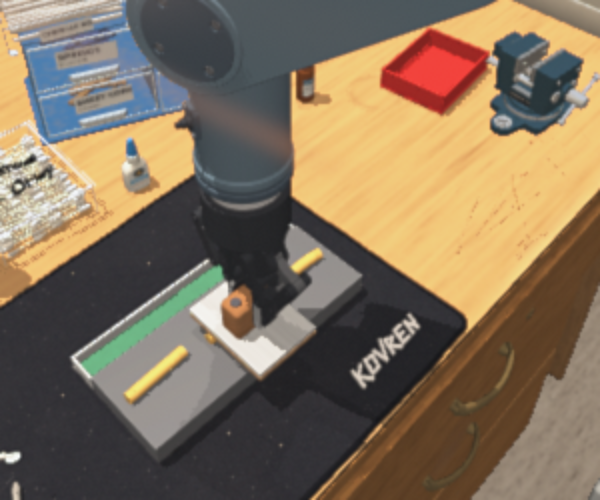

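The block sits over the middle blank with clearance to both neighbours. Next I'll lower it to contact.

{"api": "servo_tool", "payload": {"deltas": [[0, [1, 0, -3], 0], [0, [0, 0, -3], 0], [0, [0, 0, -1], 0], [0, [0, 0, -1], 0], [0, [0, 0, 0], 0], [0, [0, 0, 0], 0]]}}

```text
time_s: 5.57
tool_pos: [464.5, 269.4, 64.3]
eef_rot: [-0.49, -0.509, -0.49, 0.509]
wrist_force: [-0.7, -0.0, -2.2]
grip_width: 25.1
```

{"api": "servo_tool", "payload": {"deltas": [[0, [0, 0, -0.5], 0], [0, [0, 0, 0], 0]]}}

```text
time_s: 5.73
tool_pos: [464.6, 269.6, 63.9]
eef_rot: [0.491, 0.509, 0.49, -0.509]
wrist_force: [0.8, 0.7, -3.4]
grip_width: 25.5
```

{"api": "servo_tool", "payload": {"deltas": [[0, [0, 0, -0.5], 0], [0, [0, 0, 0], 0]]}}

```text
time_s: 5.9
tool_pos: [464.5, 269.6, 63.3]
eef_rot: [-0.491, -0.509, -0.491, 0.509]
wrist_force: [0.6, -0.5, -3.6]
grip_width: 25.1
```

{"api": "servo_tool", "payload": {"deltas": [[0, [0, 0, -0.7], 0], [0, [0, 0, 0], 0]]}}

```text
time_s: 6.07
tool_pos: [464.8, 269.6, 62.9]
eef_rot: [0.491, 0.509, 0.49, -0.509]
wrist_force: [0.3, 0.5, -2.2]
grip_width: 25.3
```

{"api": "servo_tool", "payload": {"deltas": [[0, [0, 0, -0.4], 0], [0, [0, 0, 0], 0]]}}

```text
time_s: 6.23
tool_pos: [465.1, 269.6, 62.8]
eef_rot: [0.491, 0.51, 0.49, -0.509]
wrist_force: [-1.1, -0.6, 1.8]
grip_width: 25.3
```

{"api": "servo_tool", "payload": {"deltas": [[0, [0, 0, -0.4], 0], [0, [0, 0, 0], 0]]}}

```text
time_s: 6.4
tool_pos: [465.4, 269.6, 62.7]
eef_rot: [0.491, 0.51, 0.49, -0.509]
wrist_force: [0.2, -1.6, 4.7]
grip_width: 25.1
```

{"api": "servo_tool", "payload": {"deltas": [[0, [2, 0, 0], 0], [0, [2, 0, 0], 0], [0, [0, 0, 0], 0]]}}

```text
time_s: 6.65
tool_pos: [469.7, 269.5, 62.7]
eef_rot: [0.491, 0.51, 0.49, -0.509]
wrist_force: [0.9, -2.3, 6.0]
grip_width: 25.6
```

{"api": "servo_tool", "payload": {"deltas": [[0, [2, -0.2, 0], 0], [0, [2, 0, 0], 0], [0, [0, 0, 0], 0]]}}

```text
time_s: 6.9
tool_pos: [473.7, 269.4, 62.7]
eef_rot: [0.491, 0.51, 0.49, -0.509]
wrist_force: [0.8, -2.5, 6.8]
grip_width: 25.3
```

{"api": "servo_tool", "payload": {"deltas": [[0, [2, -0.2, 0], 0], [0, [2, 0, 0], 0], [0, [0, 0, 0], 0]]}}

```text
time_s: 7.15
tool_pos: [477.7, 269.3, 62.7]
eef_rot: [0.491, 0.51, 0.49, -0.509]
wrist_force: [0.2, -2.0, 5.8]
grip_width: 25.0
```

Force holds at about 9 N and height is level over 13 mm of block travel (≈1 rad), so the middle blank is straight. I'll roll it on.

{"api": "servo_tool", "payload": {"deltas": [[0, [3, -0.1, 0], 0], [0, [3, -0.1, 0], 0], [0, [3, -0.1, 0], 0], [0, [3, -0.1, 0], 0], [0, [3, -0.1, 0], 0], [0, [3, -0.1, 0], 0], [0, [0, 0, 0], 0]]}}

```text
time_s: 7.73
tool_pos: [495.9, 268.7, 62.7]
eef_rot: [0.491, 0.51, 0.49, -0.509]
wrist_force: [-0.4, -1.1, 5.8]
grip_width: 25.3
```

{"api": "servo_tool", "payload": {"deltas": [[0, [3, -0.1, 0], 0], [0, [3, -0.1, 0], 0], [0, [3, -0.1, 0], 0], [0, [3, -0.1, 0], 0], [0, [3, -0.1, 0], 0], [0, [3, -0.1, 0], 0], [0, [3, -0.1, 0], 0], [0, [3, -0.1, 0], 0], [0, [0, 0, 0], 0]]}}

```text
time_s: 8.48
tool_pos: [519.9, 268.0, 62.8]
eef_rot: [0.491, 0.51, 0.49, -0.509]
wrist_force: [0.9, -0.4, 5.4]
grip_width: 25.3
```

```bash
python3 - <<'E'
from h import *
s=read_state();print(s["tool_pos"],s["wrist_force"])
im=get_image("scene");W=world(im)
h=cv2.cvtColor(im["pixels"],cv2.COLOR_RGB2HSV);H,S,V=h[...,0],h[...,1],h[...,2];Z=W[...,2]
m=((H>20)&(H<35)&(S>150)&(V>60)&(Z>15)&(Z<55)&(W[...,0]>430)&(W[...,0]<580)&(W[...,1]>130)).astype(np.uint8)
k,l,st,c=cv2.connectedComponentsWithStats(m)
for i in range(1,k):
    if st[i,4]>8: q=W[l==i];r=cv2.minAreaRect(q[:,:2].astype(np.float32));print(c[i].round(),st[i,4],np.round(r[0],1),np.round(r[1],1),round(r[2],1),np.median(q[:,2]))
save(im,"s4.png",(130,150,430,400),2)
E
```

```text
[519.85002046 267.99315686  62.76941568] [ 0.89915175 -0.39845325  5.40383806]
```

{"api": "servo_tool", "payload": {"deltas": [[0, [3, -0.1, 0], 0], [0, [3, -0.1, 0], 0], [0, [3, -0.1, 0], 0], [0, [3, -0.1, 0], 0], [0, [3, -0.1, 0], 0], [0, [3, -0.1, 0], 0], [0, [3, -0.1, 0], 0], [0, [3, -0.1, 0], 0], [0, [3, -0.1, 0], 0], [0, [3, -0.1, 0], 0], [0, [3, -0.1, 0], 0], [0, [0, 0, 0], 0]]}}

```text
time_s: 9.53
tool_pos: [552.7, 267.0, 62.8]
eef_rot: [0.491, 0.51, 0.49, -0.509]
wrist_force: [0.3, -1.1, 5.6]
grip_width: 25.3
```

{"api": "servo_tool", "payload": {"deltas": [[0, [3, -0.1, 0], 0], [0, [3, -0.1, 0], 0], [0, [3, -0.1, 0], 0], [0, [0, 0, 0], 0]]}}

```text
time_s: 9.87
tool_pos: [561.7, 266.7, 62.8]
eef_rot: [0.491, 0.51, 0.49, -0.509]
wrist_force: [1.4, -0.5, 5.2]
grip_width: 25.1
```

{"api": "servo_tool", "payload": {"deltas": [[0, [2, -0.1, 0], 0], [0, [2, -0.1, 0], 0], [0, [0, 0, 0], 0]]}}

```text
time_s: 10.12
tool_pos: [565.5, 266.6, 62.7]
eef_rot: [0.491, 0.51, 0.49, -0.509]
wrist_force: [-0.3, 0.2, 5.4]
grip_width: 25.0
```

{"api": "servo_tool", "payload": {"deltas": [[0, [2, -0.1, 0], 0], [0, [2, -0.1, 0], 0], [0, [0, 0, 0], 0]]}}

```text
time_s: 10.37
tool_pos: [569.3, 266.4, 62.0]
eef_rot: [0.491, 0.51, 0.49, -0.509]
wrist_force: [1.8, 2.2, 3.2]
grip_width: 25.6
```

{"api": "servo_tool", "payload": {"deltas": [[0, [2, -0.1, 0], 0], [0, [2, -0.1, 0], 0], [0, [0, 0, 0], 0]]}}

```text
time_s: 10.62
tool_pos: [571.8, 265.2, 60.6]
eef_rot: [-0.49, -0.508, -0.491, 0.51]
wrist_force: [0.1, 0.2, -2.9]
grip_width: 25.2
```

Force fell to the free-hanging value, so the blank dropped. On to the left blank (y≈362).

{"api": "servo_tool", "payload": {"deltas": [[0, [0, 0, 8], 0], [0, [0, 0, 12], 0], [0, [-12, 12, 0], 0], [0, [-12, 12, 0], 0], [0, [-12, 12, 0], 0], [0, [-12, 12, 0], 0], [0, [-12, 12, 0], 0], [0, [-12, 12, 0], 0], [0, [-12, 12, 0], 0], [0, [-11, 10, -4], 0], [0, [-5, 3, -4], 0], [0, [0, 0, -3], 0], [0, [0, 0, 0], 0], [0, [0, 0, 0], 0]]}}

```text
time_s: 11.78
tool_pos: [472.7, 362.3, 70.4]
eef_rot: [-0.491, -0.509, -0.49, 0.51]
wrist_force: [-0.1, -0.2, -2.9]
grip_width: 25.3
```

```bash
python3 - <<'E'
from h import *
s=read_state();print(s["tool_pos"],s["wrist_force"],s["eef_rot"])
im=get_image("scene")
save(im,"s5.png",(130,150,430,400),2)
E
```

```text
[472.67862859 362.28411569  70.36262807] [-0.08032871 -0.16540679 -2.91905413] [-0.49054373 -0.5090792  -0.49041978  0.50960146]
```

View pics/s5.png

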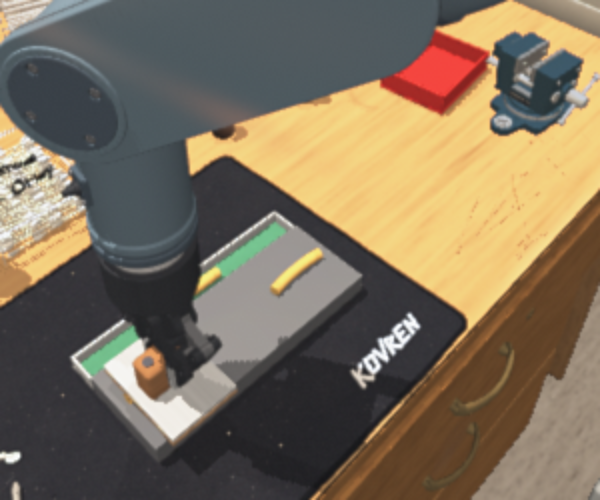

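The middle blank lies in the trough at (210,280), and the block stands over the left blank. Next, press and roll it the same way.

{"api": "servo_tool", "payload": {"deltas": [[0, [0, 0, -3], 0], [0, [0, 0, -3], 0], [0, [0, 0, -1], 0], [0, [0, 0, -0.5], 0], [0, [0, 0, -0.5], 0], [0, [0, 0, -0.5], 0], [0, [0, 0, -0.4], 0], [0, [0, 0, 0], 0], [0, [0, 0, 0], 0]]}}

```text
time_s: 12.58
tool_pos: [473.2, 362.6, 62.7]
eef_rot: [0.491, 0.51, 0.49, -0.509]
wrist_force: [0.6, -3.9, 6.7]
grip_width: 25.2
```

{"api": "servo_tool", "payload": {"deltas": [[0, [0, 0, -0.4], 0], [0, [0, 0, 0], 0]]}}

```text
time_s: 12.75
tool_pos: [473.4, 362.6, 62.7]
eef_rot: [0.491, 0.51, 0.49, -0.509]
wrist_force: [-0.0, -4.1, 7.9]
grip_width: 25.3
```

{"api": "servo_tool", "payload": {"deltas": [[0, [2, 0, 0.4], 0], [0, [2, 0, 0], 0], [0, [0, 0, 0], 0]]}}

```text
time_s: 13.0
tool_pos: [477.5, 362.7, 62.7]
eef_rot: [0.491, 0.51, 0.49, -0.509]
wrist_force: [0.4, -3.4, 6.3]
grip_width: 24.7
```

{"api": "servo_tool", "payload": {"deltas": [[0, [2, -0.2, 0], 0], [0, [2, 0, 0], 0], [0, [0, 0, 0], 0]]}}

```text
time_s: 13.25
tool_pos: [481.6, 362.7, 62.7]
eef_rot: [0.491, 0.51, 0.49, -0.509]
wrist_force: [1.3, -3.2, 5.1]
grip_width: 25.2
```

{"api": "servo_tool", "payload": {"deltas": [[0, [2, -0.2, 0], 0], [0, [2, -0.1, 0], 0], [0, [2, -0.1, 0], 0], [0, [0, 0, 0], 0]]}}

```text
time_s: 13.58
tool_pos: [487.6, 362.9, 62.7]
eef_rot: [0.491, 0.51, 0.49, -0.508]
wrist_force: [0.4, -0.6, 6.2]
grip_width: 25.4
```

{"api": "servo_tool", "payload": {"deltas": [[0, [3, -0.1, 0], 0], [0, [3, -0.1, 0], 0], [0, [3, -0.1, 0], 0], [0, [3, -0.1, 0], 0], [0, [0, 0, 0], 0]]}}

```text
time_s: 14.0
tool_pos: [499.7, 363.0, 62.8]
eef_rot: [0.49, 0.511, 0.491, -0.508]
wrist_force: [1.0, 2.4, 5.6]
grip_width: 24.9
```

Level and steady, so the left blank is straight as well. I'll roll it on over the edge.

{"api": "servo_tool", "payload": {"deltas": [[0, [3, -0.1, 0], 0], [0, [3, -0.1, 0], 0], [0, [3, -0.1, 0], 0], [0, [3, -0.1, 0], 0], [0, [3, -0.1, 0], 0], [0, [3, -0.1, 0], 0], [0, [3, -0.1, 0], 0], [0, [3, -0.1, 0], 0], [0, [3, -0.1, 0], 0], [0, [3, -0.1, 0], 0], [0, [3, -0.1, 0], 0], [0, [3, -0.1, 0], 0], [0, [3, -0.1, 0], 0], [0, [3, -0.1, 0], 0], [0, [3, -0.1, 0], 0], [0, [3, -0.1, 0], 0], [0, [3, -0.1, 0], 0], [0, [0, 0, 0], 0]]}}

```text
time_s: 15.5
tool_pos: [550.4, 362.1, 62.8]
eef_rot: [0.49, 0.511, 0.491, -0.508]
wrist_force: [0.5, 4.0, 5.2]
grip_width: 25.5
```

{"api": "servo_tool", "payload": {"deltas": [[0, [2, -0.1, 0], 0], [0, [2, -0.1, 0], 0], [0, [2, -0.1, 0], 0], [0, [2, -0.1, 0], 0], [0, [2, -0.1, 0], 0], [0, [2, -0.1, 0], 0], [0, [0, 0, 0], 0]]}}

```text
time_s: 16.08
tool_pos: [562.1, 361.3, 62.7]
eef_rot: [0.49, 0.511, 0.491, -0.508]
wrist_force: [0.9, 3.4, 5.9]
grip_width: 25.2
```

{"api": "servo_tool", "payload": {"deltas": [[0, [2, -0.1, 0], 0], [0, [2, -0.1, 0], 0], [0, [2, -0.1, 0], 0], [0, [0, 0, 0], 0]]}}

```text
time_s: 16.42
tool_pos: [568.1, 359.4, 61.9]
eef_rot: [0.491, 0.51, 0.49, -0.509]
wrist_force: [2.2, 3.2, 3.2]
grip_width: 25.4
```

{"api": "servo_tool", "payload": {"deltas": [[0, [2, -0.1, 0], 0], [0, [2, -0.1, 0], 0], [0, [2, -0.1, 0], 0], [0, [0, 0, 0], 0]]}}

```text
time_s: 16.75
tool_pos: [573.0, 357.7, 60.4]
eef_rot: [-0.49, -0.508, -0.491, 0.511]
wrist_force: [-0.3, -0.5, -2.9]
grip_width: 25.5
```

{"api": "servo_tool", "payload": {"deltas": [[0, [0, 0, 8], 0], [0, [0, 0, 12], 0], [0, [-12, -18, 0], 0], [0, [-12, -20, 0], 0], [0, [-12, -20, 0], 0], [0, [-12, -20, 0], 0], [0, [-12, -20, 0], 0], [0, [-12, -20, 0], 0], [0, [-12, -20, 0], 0], [0, [-12, -20, -4], 0], [0, [-10, -12, -4], 0], [0, [-5, -4, -3], 0], [0, [0, 0, 0], 0], [0, [0, 0, 0], 0]]}}

```text
time_s: 17.92
tool_pos: [463.4, 185.2, 71.8]
eef_rot: [0.491, 0.51, 0.49, -0.509]
wrist_force: [0.2, 0.4, -3.1]
grip_width: 25.3
```

```bash
python3 - <<'E'
from h import *
s=read_state();print(s["tool_pos"],s["wrist_force"],s["eef_rot"])
im=get_image("scene")
save(im,"s6.png",(130,150,430,400),2)
E
```

```text
[463.38607255 185.23646745  71.79005154] [ 0.1670094   0.35279039 -3.14610461] [ 0.49067845  0.51000997  0.49010916 -0.50883936]
```

View pics/s6.png

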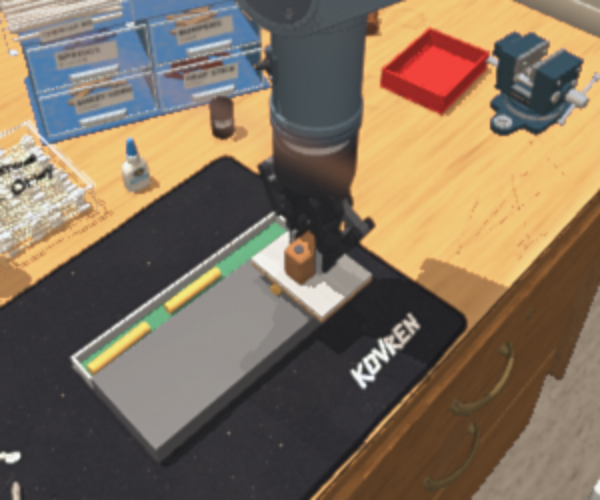

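Both straight blanks are in the trough, at (120,347) and (193,290). The block stands over the last blank, which I suspect is bent, so I'll press it lightly and roll in small steps.

{"api": "servo_tool", "payload": {"deltas": [[0, [0, 0, -3], 0], [0, [0, 0, -3], 0], [0, [0, 0, -1], 0], [0, [0, 0, -0.5], 0], [0, [0, 0, -0.5], 0], [0, [0, 0, -0.5], 0], [0, [0, 0, -0.4], 0], [0, [0, 0, 0], 0], [0, [0, 0, 0], 0]]}}

```text
time_s: 18.72
tool_pos: [463.1, 185.1, 62.7]
eef_rot: [0.491, 0.51, 0.49, -0.509]
wrist_force: [-1.2, 0.7, 5.8]
grip_width: 25.3
```

{"api": "servo_tool", "payload": {"deltas": [[0, [0, 0, -0.4], 0], [0, [0, 0, 0], 0]]}}

```text
time_s: 18.88
tool_pos: [463.3, 185.1, 62.7]
eef_rot: [0.491, 0.51, 0.49, -0.509]
wrist_force: [-2.5, 1.3, 8.0]
grip_width: 24.9
```

11 N, so I'll ease off slightly and roll 3 mm at a time.

{"api": "servo_tool", "payload": {"deltas": [[0, [0, 0, 0.8], 0], [0, [1.5, 0, 0], 0], [0, [1.5, 0, 0], 0], [0, [0, 0, 0], 0]]}}

```text
time_s: 19.22
tool_pos: [466.1, 184.9, 63.2]
eef_rot: [0.491, 0.51, 0.49, -0.509]
wrist_force: [-2.3, 0.5, 7.7]
grip_width: 25.3
```

{"api": "servo_tool", "payload": {"deltas": [[0, [1.5, 0, 0], 0], [0, [1.5, -0.1, 0], 0], [0, [0, 0, 0], 0]]}}

```text
time_s: 19.47
tool_pos: [469.4, 184.9, 63.6]
eef_rot: [0.491, 0.51, 0.49, -0.509]
wrist_force: [-2.9, -0.1, 11.4]
grip_width: 24.7
```

The block lifts about 1 mm and force rises, so this blank is bent. I'll go 3 mm further while easing up to be sure, then roll back and lift off.

{"api": "servo_tool", "payload": {"deltas": [[0, [0, 0, 0.8], 0], [0, [1.5, 0, 0.3], 0], [0, [1.5, 0, 0.3], 0], [0, [0, 0, 0], 0], [0, [0, 0, 0], 0]]}}

```text
time_s: 19.88
tool_pos: [472.1, 184.9, 64.2]
eef_rot: [0.491, 0.51, 0.49, -0.509]
wrist_force: [-1.7, 0.6, 6.5]
grip_width: 25.6
```

{"api": "servo_tool", "payload": {"deltas": [[0, [-1.5, 0, 0], 0], [0, [-1.5, 0, -0.2], 0], [0, [-1.5, 0, -0.2], 0], [0, [-1.5, 0, -0.2], 0], [0, [-1.5, 0, -0.2], 0], [0, [-1.2, 0, -0.2], 0], [0, [0, 0, 0], 0], [0, [0, 0, 0], 0]]}}

```text
time_s: 20.55
tool_pos: [462.7, 184.8, 62.8]
eef_rot: [-0.49, -0.509, -0.491, 0.509]
wrist_force: [-1.1, 1.7, 3.1]
grip_width: 25.7
```

{"api": "servo_tool", "payload": {"deltas": [[0, [0, 0, 3], 0], [0, [0, 0, 8], 0], [0, [0, 0, 10], 0], [0, [0, -15, 0], 0], [0, [1, -20, 0], 0], [0, [1, -20, 0], 0], [0, [1, -20, 0], 0], [0, [1, -20, 0], 0], [0, [1, -20, 0], 0], [0, [1, -20, 0], 0], [0, [1, -20, 0], 0], [0, [0, -12, -5], 0], [0, [0, -5, -15], 0], [0, [0, 0, -20], 0], [0, [0, 0, -15], 0], [0, [0, 0, -5], 0], [0, [0, 0, 0], 0]]}}

```text
time_s: 21.97
tool_pos: [468.9, 12.8, 23.2]
eef_rot: [-0.49, -0.509, -0.491, 0.51]
wrist_force: [-0.4, 1.1, -2.8]
grip_width: 24.9
```

{"api": "servo_tool", "payload": {"deltas": [[0, [0, 0, -3], 0], [0, [0, 0, -1.5], 0], [0, [0, 0, -0.8], 0], [0, [0, 0, -0.6], 0], [0, [0, 0, -0.4], 0], [0, [0, 0, 0], 0], [0, [0, 0, 0], 0]]}}

```text
time_s: 22.55
tool_pos: [470.2, 12.8, 17.9]
eef_rot: [0.491, 0.509, 0.49, -0.509]
wrist_force: [-0.2, -0.3, 0.4]
grip_width: 25.4
```

{"api": "servo_tool", "payload": {"deltas": [[0.5, [0, 0, 0], 0], [1, [0, 0, 0], 0], [1, [0, 0, 0], 0], [1, [0, 0, 0], 0], [1, [0, 0, 0], 0], [1, [0, 0, 5], 0], [1, [0, 0, 15], 0], [1, [0, 0, 25], 0], [1, [0, 0, 25], 0], [1, [0, 15, 15], 0], [1, [0, 25, 0], 0], [1, [0, 25, 0], 0], [1, [0, 25, 0], 0], [1, [0, 0, 0], 0], [1, [0, 0, 0], 0]]}}

```text
time_s: 23.8
tool_pos: [469.6, 103.7, 102.8]
eef_rot: [0.491, 0.509, 0.491, -0.509]
wrist_force: [0.2, -0.3, 0.8]
grip_width: 85.7
```

```bash
python3 - <<'E'
from h import *
s=read_state();print(s["tool_pos"],s["wrist_force"])
for n in("top","scene"):
    im=get_image(n);W=world(im);X,Y,Z=W[...,0],W[...,1],W[...,2]
    m=((X>440)&(X<535)&(Y>130)&(Y<245)&(Z>37)&(Z<55)).astype(np.uint8)
    k,l,st,c=cv2.connectedComponentsWithStats(m)
    for i in range(1,k):
        if st[i,4]>20:
            q=W[l==i];r=cv2.minAreaRect(q[:,:2].astype(np.float32));print(n,st[i,4],np.round(r[0],1),np.round(r[1],1),round(r[2],1),"med",np.median(q,0).round(1))
            for a,b in((150,165),(165,180),(180,190),(190,205),(205,222)):
                t=q[(q[:,1]>a)&(q[:,1]<b)];
                if len(t):print(a,b,t.mean(0).round(1))
    m=(X>400)&(X<545)&(abs(Y-14)<60)&(Z>7)&(Z<20);h=cv2.cvtColor(im["pixels"],cv2.COLOR_RGB2HSV)
    q=W[m&(h[...,1]<80)&(h[...,2]>90)]
    if len(q)>20:print("block",cv2.minAreaRect(q[:,:2].astype(np.float32)),np.median(q[:,2]))
save(im,"s7.png",(130,150,430,400),2)
E
```

```text
[469.61772021 103.68060774 102.84105779] [ 0.24527919 -0.3035923   0.75162914]
block ((469.2242736816406, 8.0594482421875), (60.93162536621094, 99.75489044189453), 89.4487075805664) 10.698477703839217
scene 175 [482.8 186.5] [69.8 13.4] 89.5 med [481.5 187.1  43.4]
150 165 [480.8 158.3  42.9]
165 180 [482.4 172.2  43.1]
180 190 [482.9 184.7  43. ]
190 205 [482.1 197.6  43.3]
205 222 [481.2 214.   43. ]
block ((468.8326721191406, 13.912908554077148), (74.90587615966797, 100.13636779785156), 86.82603454589844) 10.78112045779244
```

View pics/s7.png

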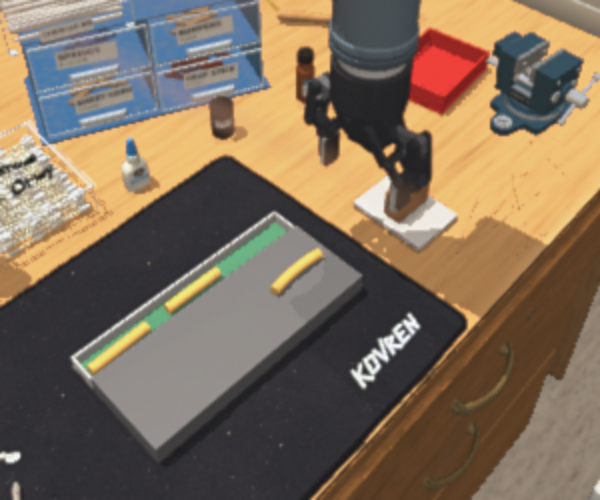

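The block stands on the bench, level, with its sole top at z≈10.7. The bent blank lies on the plate at (483,186), clear of the others, so I'll pick it up.

{"api": "servo_tool", "payload": {"deltas": [[1, [3, 18, 0], 0], [1, [4, 25, 0], 0], [1, [4, 25, 0], 0], [1, [2, 14, -15], 0], [1, [0, 0, -20], 0], [1, [0, 0, -15], 0], [1, [0, 0, -10], 0], [1, [0, 0, 0], 0], [1, [0, 0, 0], 0]], "squeeze": 25}}

```text
time_s: 24.65
tool_pos: [482.8, 183.9, 42.3]
eef_rot: [-0.49, -0.509, -0.49, 0.51]
wrist_force: [0.4, -1.5, -1.0]
grip_width: 85.5
```

{"api": "servo_tool", "payload": {"deltas": [[1, [0, 1.5, -4], 0], [1, [0, 0, -2.5], 0], [1, [0, 0, 0], 0], [0, [0, 0, 0], 0], [0, [0, 0, 0], 0], [0, [0, 0, 0], 0], [0, [0, 0, 0], 0], [0, [0, 0, 0], 0], [0, [0, 0, 0], 0], [0, [0, 0, 0], 0], [0, [0, 0, 0], 0], [0, [0, 0, 0], 0]]}}

```text
time_s: 25.65
tool_pos: [482.9, 186.3, 36.2]
eef_rot: [0.491, 0.509, 0.49, -0.509]
wrist_force: [-0.1, -0.2, 1.9]
grip_width: 11.0
```

{"api": "servo_tool", "payload": {"deltas": [[0, [0, 0, 0], 0], [0, [0, 0, 0], 0], [0, [0, 0, 5], 0], [0, [0, 0, 10], 0], [0, [0, 0, 15], 0], [0, [0, 0, 20], 0], [0, [0, 0, 20], 0], [0, [0, 0, 5], 0], [0, [0, 0, 0], 0]], "squeeze": 45}}

```text
time_s: 26.4
tool_pos: [484.2, 186.5, 113.0]
eef_rot: [0.491, 0.511, 0.49, -0.508]
wrist_force: [-0.0, 0.0, -0.4]
grip_width: 10.0
```

```bash
python3 - <<'E'
from h import *
s=read_state();print(s["tool_pos"],s["wrist_force"],s["grip_width"])
im=get_image("wrist");save(im,"w8.png",(80,80,480,420),1.3)
E
```

```text
[484.20791947 186.47379666 113.03542103] [-0.04715657  0.01300499 -0.3553964 ] 9.973109494672995
```

View pics/w8.png

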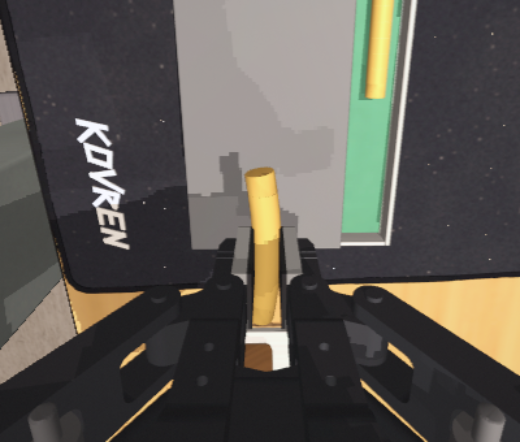

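The blank is held between the pads, along y. I'll carry it to the tray, centre (599,-226).

{"api": "servo_tool", "payload": {"deltas": [[0, [3, -12, 0], 0], [0, [7, -25, 0], 0], [0, [7, -25, 0], 0], [0, [7, -25, 0], 0], [0, [7, -25, 0], 0], [0, [7, -25, 0], 0], [0, [7, -25, 0], 0], [0, [7, -25, 0], 0], [0, [7, -25, 0], 0], [0, [7, -25, 0], 0], [0, [7, -25, 0], 0], [0, [7, -25, 0], 0], [0, [7, -25, 0], 0], [0, [7, -25, 0], 0], [0, [7, -25, 0], 0], [0, [7, -25, 0], 0], [0, [5, -20, 0], 0], [0, [2, -8, 0], 0], [0, [0, 0, 0], 0], [0, [0, 0, 0], 0]]}}

```text
time_s: 28.12
tool_pos: [596.7, -228.5, 109.6]
eef_rot: [-0.489, -0.509, -0.491, 0.51]
wrist_force: [-0.9, -0.0, -0.5]
grip_width: 10.0
```

{"api": "servo_tool", "payload": {"deltas": [[0, [1, 1, -15], 0], [0, [0, 0, -25], 0], [0, [0, 0, -25], 0], [0, [0, 0, -20], 0], [0, [0, 0, -10], 0], [0, [0, 0, -4], 0], [0, [0, 0, 0], 0], [0, [0, 0, 0], 0]]}}

```text
time_s: 28.78
tool_pos: [599.4, -227.5, 13.0]
eef_rot: [0.491, 0.509, 0.49, -0.509]
wrist_force: [0.1, -0.3, -0.4]
grip_width: 10.0
```

{"api": "servo_tool", "payload": {"deltas": [[0, [0, 0, -2], 0], [0, [0, 0, -2], 0], [0, [0, 0, -1.5], 0], [0, [0, 0, 0], 0]]}}

```text
time_s: 29.12
tool_pos: [598.9, -227.9, 6.7]
eef_rot: [0.491, 0.509, 0.49, -0.509]
wrist_force: [-0.8, 0.3, -0.3]
grip_width: 9.8
```

{"api": "servo_tool", "payload": {"deltas": [[0.2, [0, 0, 0], 0], [0.3, [0, 0, 0], 0], [0.3, [0, 0, 0], 0], [0.3, [0, 0, 0], 0], [0.3, [0, 0, 5], 0], [0.3, [0, 0, 10], 0], [0.3, [0, 0, 25], 0], [0.3, [0, 0, 25], 0], [0.3, [0, 0, 30], 0], [0.3, [0, 0, 40], 0], [0.3, [-20, 20, 30], 0], [0.3, [-20, 20, 0], 0], [0.3, [-20, 20, 0], 0], [0.3, [-20, 20, 0], 0], [0.3, [-10, 10, 0], 0], [0.3, [0, 0, 0], 0]]}}

```text
time_s: 30.45
tool_pos: [506.7, -135.3, 172.8]
eef_rot: [0.491, 0.509, 0.491, -0.509]
wrist_force: [0.2, -0.2, 0.1]
grip_width: 25.9
```

```bash
python3 - <<'E'
from h import *
s=read_state();print(s["tool_pos"],s["wrist_force"],s["time_s"])
im=get_image("scene")
W=world(im);X,Y,Z=W[...,0],W[...,1],W[...,2];h=cv2.cvtColor(im["pixels"],cv2.COLOR_RGB2HSV)
for n,m in(("tray blank",(abs(X-599)<48)&(abs(Y+226)<64)&(h[...,0]>12)&(h[...,0]<35)&(Z<40)),("trough C",(X>538)&(X<575)&(Y>315)&(Y<410)&(h[...,0]>12)&(h[...,0]<35)&(Z<45)),("trough B",(X>538)&(X<575)&(Y>215)&(Y<315)&(h[...,0]>12)&(h[...,0]<35)&(Z<45))):
    q=W[m];print(n,len(q),np.median(q,0) if len(q) else "",np.ptp(q,0))
m=(X>400)&(X<545)&(abs(Y-14)<60)&(Z>7)&(Z<20);q=W[m&(h[...,1]<80)&(h[...,2]>90)]
print("block",cv2.minAreaRect(q[:,:2].astype(np.float32)),np.percentile(q[:,2],[5,50,95]))
save(im,"s9.png",(130,100,450,380),1.9)
E
```

```text
[ 506.6718756  -135.34260479  172.82335242] [ 0.18758974 -0.23602294  0.11403493] 30.45
tray blank 85 [ 594.75751221 -227.6897567    12.45497482] [59.62714222 96.89007875 18.52310423]
trough C 448 [554.13051423 368.30365352  26.3378008 ] [36.43661735 89.27184562 30.86551914]
trough B 366 [556.12650321 269.40450936  26.12816338] [25.76587792 99.478687   15.55250472]
block ((469.5227355957031, 14.524072647094727), (73.1944351196289, 101.68180847167969), 88.7510757446289) [ 8.42522948 10.70924317 12.8348844 ]
```

View pics/s9.png

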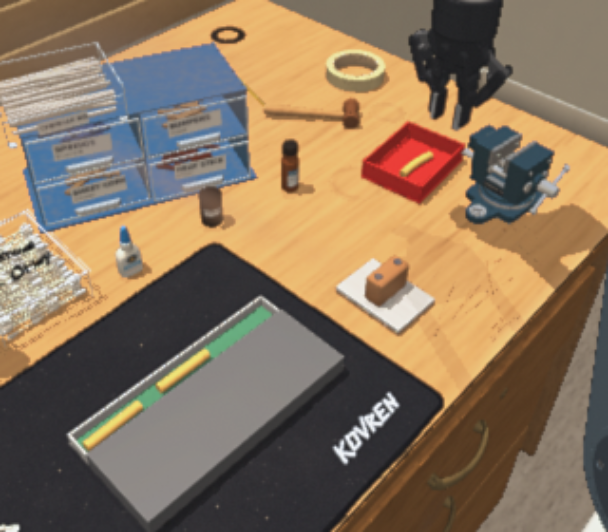

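The final view shows the bent blank in the tray (417,164), both straight blanks in the trough, the block upright on the bench and the bottles and can where they were. Handing in.

```bash
python3 -c "
from rig import *
print(hand_in())"
```

```text
the job is handed in; nothing more can be done
None
```

The job is handed in at about 30 s on the robot's clock; the system gave no verdict.

- **Straight blanks:** The middle and left blanks (y≈270 and y≈362) kept the block level at about 9 N of press. I rolled both over the far edge into the trough with the block, with the fingers off them.
- **Bent blank:** The right blank (y≈185) lifted the block about 1.5 mm after 9 mm of block travel. I stopped there, rolled it back flat, set the block down, then gripped the blank and put it in the red tray.
- **Force:** The highest press I read was about 14.5 N, on the bent blank, against the 25 N limit. Readings came only at the end of each move.

**Last checks:**
- **Blanks:** Both straight blanks are in the trough, with visible surface at z≈26 mm, below the plate's top at 33 mm. The bent blank is inside the tray near its centre.
- **Block:** It stands level on the bench at about (470, 14), with the top of its sole at about 10.7 mm, against the 11 mm given.
- **Surroundings:** The bottles and the can look unmoved; I compared them by eye only. The gripper is clear of everything.

None of these checks failed or disagreed. One colour search for the blanks, partway through the first roll, found nothing, so I relied on the force readings and pictures for that one.

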